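# Screw a puller into a blind plug and draw it

## Robot

A 6-joint arm with a two-finger parallel gripper is mounted at the origin on a cart in front of the work surface, level with it; the furniture and walls round the work are solid. World frame = base frame: x ahead of the robot, y to its left, z up, the work surface at z = 0. Lengths are in mm, angles in rad, forces in N, time in s.
With the tool pointing down it reaches from about 275 to 875 mm from the base axis. Payload 12.5 kg.
Tool frame: the origin (TCP) lies on the centre line of the jaws, within the pads' length; the fingertips stand 19 mm ahead of it and the grasp point (between the pads) is the TCP; x points along the fingers, y is the direction in which the jaws open and shut, and the axes are right-handed (so a half turn about x gives the same grasp; the last joint's range is limited). The gripper opens to 85 mm and grips with 20 to 120 N. Pads are 22 mm wide; open, the fingers measure 114 mm over their backs; the gripper's body (76 mm by 85 mm) begins 54 mm behind the grasp point. The pads swing forward as they close: fully open they stand 13 mm farther back than shut.
Start: joints at [-1.325, 0.351, 1.652, -0, 1.139, -0.085], TCP at [178.659, -520.159, 250.29] pointing down, gripper open.
Joint ranges: [-2.75, 2.75], [-0.79, 2.1], [0.01, 2.65], [-1.57, 4.71], [0.07, 3.14], [-2.87, 2.87]. Speed limits (rad/s): [2.22, 2.22, 2.79, 3.14, 3.14, 3.14].

## Interface

Orientations are given as a rotation vector (axis times angle).
In Python, from plant import r gives the robot as it stands.
- The arm moves only by the tool jog_arm, never from a script. Its argument "increments" is a list of rows, each a list of 3 entries, a list of its own where there are three numbers: the opening, from 0 (shut) to 1 (fully open), then the shift along the world's x, y, z normalised to -1 to 1, where 1 is 0.15 m, then the turn about the world's z normalised to -1 to 1, where 1 is 2 pi rad. A call has 1 to 10 rows; each row is the pose to reach, as a shift and turn from the pose commanded when the call began, turning the shorter way round; what a row does not reach only later rows make up. A row lasts 1/12 s, in which the tool goes at most 41.7 mm and 7.16 degrees, less where a joint would pass 70% of its speed; a pose out of reach is approached as far as the arm can. A call with a number of a shift or a turn outside -1 to 1 is refused whole. A call with a gripper value outside its range is refused whole. The fingers move at their own pace and stop on an object; "squeeze" is the grip in N (left out, the last holds). Time passes only in rows, so rows that repeat a pose let the fingers close. It gives the time, the measured TCP pose, the force and the opening at its end, in the units of the state.
- r.sense(): the state, without advancing time (a new reading comes with each control period).
- r.get_image(name): name is "scene" or "top"; returns (picture, depth): 400x640x3 uint8, red, green, blue; 400x640 float32, mm along the optical axis (not along the pixel's ray), 0 where there is no reading.
- r.camera_params(name): a dict with "mtx" (3x3 intrinsics, pixels), "extrinsics" (4x4, takes a point from world to camera coordinates). Camera axes: x right, y up, looking along -z (the intrinsics and any distortion apply to the point x, -y, -z); pixel columns grow to the right and rows downward; lengths in mm; the calibration is good to about 2 mm. A picture is of the moment at which its call begins. camera_params takes no time and is no camera call.
- r.job_done(): hands the job in, once; it reports no verdict.
Trained networks look in the newest picture that a camera, given by its name, has taken for a name from the list of things; names that differ only in an ending like _2 or _b are one class to them, and where a whole thing is asked for, a point or a joint stands for the part that bears it (a point fixed in the world has none). Each returns a list of dicts, best first, with "p" (0 to 1); they miss things now and then, are a little off and sometimes report something else, mostly with a low value. They report only what shows in the picture. A call takes as long as a camera call. They do not tell look-alikes from the thing itself.
- r.cut_out(camera, name): "region" (400x640 bool, what is visible of it) and "extent" ([centre column, centre row, width, height] in pixels, round what is visible of it).
The state is a dict: "time": time; "joint_pos": joint angles; "dq": joint speeds; "joint_efforts": joint torques, N m; "ee_pos": TCP position; "tool_rot": TCP orientation; "ft_force": force on the tool from outside, world axes, zero at the start; "ft_torque": the same for the moment, N m; "opening": opening from 0.0 (shut) to 1.0 (fully open).
Only numpy, scipy, OpenCV 4.12 (cv2) and the standard library are available. Lean on these libraries where they do the work, as an engineer would, in place of code of your own. Each camera call takes 0.05 s, during which the arm holds its last target.

## Task

The middle well of the aluminium heating block is closed by a flush brass blind plug. Screw the T-handled puller from its stand clockwise into the plug, draw the plug straight up out of its well and stand it upright in the glass dish with the puller still in it. Work gently, feeling for the start of the thread, without forcing it, touch the plug only with the puller, and leave the other things on the bench where they are.

Things in the scene. Friction and masses are not known exactly. Their poses are not given: they have to be found in the camera images.
- handle (a point): centre of the T-handle of the loose puller (94 mm long, about 90 g): a blue bar 70 x 14 x 14 mm, long along this frame's x, on a steel rod 10 mm thick; z points up along the rod. The rod's lower end is 87 mm below this point. A 22 mm collar sits 51 to 57 mm below it. At the start the puller stands upright in the stand's hole, 37 mm deep, with 1 mm play: lift it straight up.
- tip (a point): centre of the puller's cross-pin, on the rod's axis 79.5 mm below the handle's centre. The pin is 5 mm thick, 22 mm long over its round ends and lies along x, parallel to the handle bar; its two ends are the thread lugs. Below it a bevelled pilot nose, 7.5 mm from pin centre to the rod's end, finds the hole in the plug.
- plug_mid (a point): point half-way up the loose brass blind plug, on its axis (z up). The plug is 44 mm high, about 200 g: a stem 28 mm in diameter (lower half) under a head 40 mm in diameter (upper half). A rubber seal grips the stem: drawing the plug takes about 5 to 12 N on top of the weight, over the first 15 mm or so; at about 0.1 to 0.2 N m it turns in the well with the puller, harmlessly.
- plug_face (a point): centre of the plug's top face, 22 mm above plug_mid, flush with the block. In the face: a 13 mm round hole with two opposite slots (60 degree sectors, 27 mm over both). The cross-pin enters when it lies along the slots within about 0.1 rad. Their angle in this frame is not given: find it by feel or sight. The pin's centre is 2.5 mm above this point resting on the face, 10 mm below it at the slots' floor.
- thread (a point): point on the plug's axis 12.5 mm below its face, where the pin's centre is when screwed home (1 mm up or down, as there is 2 mm of axial play). From the slots' floor the coarse two-start thread (clockwise from above) leads the pin 3.5 mm farther down within 1.3 rad, then runs level, so that it holds when pulled, to a stop at about 1.5 rad from the slots.
- block: aluminium heating block fixed to the bench, 100 x 120 x 52 mm (x, y, z), black skirt; origin at the centre of its underside. The plugged well is in the middle of its top, two small empty wells 43 mm either side along y. A short red line on the top points outward from the well along the block's +x: the line through the plug's two slots lies within 0.6 rad of that direction, either way.
- well (a point): centre of the mouth of the plugged well, on the block's top face, 52 mm above the bench; axes as the block's. The plug is clear of the well when it has been raised by more than 44 mm.
- stand: grey puller stand fixed to the bench, 64 x 64 x 45 mm, with a 24 mm hole 37 mm deep in the middle; origin at the centre of its underside.
- dish: loose clear glass petri dish, 60 mm in diameter, 12 mm high, about 48 mm clear inside; its floor is 2 mm thick. Origin at the centre of its underside.
- bottle: bystander: white reagent bottle with a blue-grey cap, 56 x 56 x 102 mm, origin at the centre of its underside.
- beaker: bystander: small glass beaker, 53 x 56 x 68 mm, origin at the centre of its underside.
- timer: bystander: white bench timer with two buttons, 52 x 66 x 24 mm, origin at the centre of its underside.
Mind the look-alikes: they are no part of the job. What is shaped like the dish but black or orange is not meant.

How it is judged (in metres and radians):
On the way, in this order (a step that is already met when the one before it is completed fails the run):
1. the puller is screwed home in the plug: its cross-pin has passed the slots and been turned on down the thread (z of tip in the frame of plug_mid below 0.0115 m and horizontal distance between tip and plug_mid below 0.004 m), for 0.2 s.
2. the plug hangs clear above its well on the puller, still upright (z of plug_mid in the frame of well above 0.026 m and z of tip in the frame of plug_mid below 0.0125 m and angle between plug_mid's own z axis and vertical below 0.25 rad), for 0.2 s.
At the end, for the whole second after the job is handed in: The plug stands upright (within 0.1 rad) and at rest on the floor of the dish (its axis within 14 mm of the dish's centre), the dish lies flat on the bench, and the puller is still in the plug (its pin under the plug's face), leaning less than 0.3 rad (horizontal distance between plug_mid and dish below 0.014 m and height (world z) of plug_mid between 0.019 and 0.029 m and angle between plug_mid's own z axis and vertical below 0.1 rad and z of tip in the frame of plug_mid below 0.016 m and angle between handle's own z axis and vertical below 0.3 rad and angle between dish's own z axis and vertical below 0.05 rad and height (world z) of dish below 0.005 m and linear speed of each of dish, puller below 0.02 m/s); the robot touches nothing.
It fails at once if the puller is forced: more than 35 N of contact force in all between it and the plug or the block (contact force between puller and plug above 35 N or contact force between puller and block above 35 N).
It fails at once if the plug is touched by the robot itself (contact force between any of the fingers, the arm and plug above 0.5 N).
It fails at once if the plug is dropped or banged down in the dish (more than 25 N) (contact force between plug and dish above 25 N).
It fails at once if a bystander (bottle, beaker or timer) is shifted by more than 15 mm (distance of any of bottle, beaker, timer from where it was at the start of the episode above 0.015 m).
It also fails if it takes over 72 s, if anything falls off the work surface, if the arm or the gripper's body presses on something with over 40 N, if the wrist force passes 120 N, or if a joint passes its speed limit or range.

## Working session

There is one attempt and no reset: what is moved stays moved. The work goes in short steps, Python scripts to look and compute and a tool call to move; the robot and the scene stay as the last step left them, time stands still between calls to the robot, and variables do not carry over. Pictures are saved under pics/ and viewed, and the job is handed in when it is done.

Besides the shell and the picture viewer there is one more tool, called in YAML: its name, and indented under it one key for each argument. jog_arm: Moves the arm, as the interface text tells. Its arguments: {"type":"object","properties":{"increments":{"type":"array","items":{"type":"array"}},"squeeze":{"type":"number"}},"required":["increments"]}

```bash
ls; mkdir -p pics; cat > h.py <<'E'
import numpy as np,cv2
from plant import r
def save(im,n): cv2.imwrite('pics/'+n,cv2.cvtColor(np.ascontiguousarray(im),cv2.COLOR_RGB2BGR))
def proj(cam,P):
    c=r.camera_params(cam);E=np.array(c['extrinsics']);K=np.array(c['mtx'])
    q=E[:3,:3]@np.array(P,float)+E[:3,3]; q=np.array([q[0],-q[1],-q[2]]); u=K@q; return u[:2]/u[2]
def ray(cam,u,v):
    c=r.camera_params(cam);E=np.array(c['extrinsics']);K=np.array(c['mtx'])
    d=np.linalg.solve(K,[u,v,1.]);d=np.array([d[0],-d[1],-d[2]])
    R=E[:3,:3];o=-R.T@E[:3,3];return o,R.T@d
def atz(cam,u,v,z):
    o,d=ray(cam,u,v);return o+d*(z-o[2])/d[2]
def atd(cam,u,v,dep):
    o,d=ray(cam,u,v);return o+d*dep
E
python3 - <<'E'
from h import *
s=r.sense();print(s)
for c in['scene','top']:
    im,d=r.get_image(c);save(im,c+'0.png');np.save(c+'0.npy',d);np.save(c+'0i.npy',im);print(r.camera_params(c))
E
```

```text
pics
{'time': 0.0, 'joint_pos': array([-1.32457759e+00,  3.51253317e-01,  1.65245152e+00,  1.82216297e-05,
        1.13911294e+00, -8.45984566e-02]), 'dq': array([-1.31050804e-03, -2.43918721e-05, -1.00083963e-03,  6.08514211e-04,
       -2.23565214e-03,  1.75872724e-04]), 'joint_efforts': array([ 3.97595621e-03, -5.06105304e+01, -2.91402161e+01,  1.00587115e-04,
        4.52848515e-03, -1.52428402e-05]), 'ee_pos': array([ 178.59833081, -519.85189027,  249.73863309]), 'tool_rot': array([ 2.04265924,  0.34226099, -2.0428299 ]), 'ft_force': array([0.00748306, 0.11676626, 0.72899403]), 'ft_torque': array([-0.00492295, -0.00227828,  0.01545279]), 'opening': 0.9992528420514033}
{'mtx': array([[450.47328479,   0.        , 320.3112822 ],
       [  0.        , 450.47328479, 198.76496018],
       [  0.        ,   0.        ,   1.        ]]), 'extrinsics': array([[-7.20353912e-01, -6.93206236e-01,  2.35659917e-02,
         3.86298995e+02],
       [ 3.44534862e-01, -3.28126436e-01,  8.79561693e-01,
        -2.59551563e+02],
       [-6.01985025e-01,  6.41715012e-01,  4.75200877e-01,
        -1.26725390e+03],
       [ 0.00000000e+00,  0.00000000e+00,  0.00000000e+00,
         1.00000000e+00]])}
{'mtx': array([[514.04434073,   0.        , 331.2597547 ],
       [  0.        , 514.04434073, 197.2757002 ],
       [  0.        ,   0.        ,   1.        ]]), 'extrinsics': array([[-7.39368754e-03, -9.99968984e-01, -2.71391540e-03,
         3.54651876e-01],
       [ 9.96373957e-01, -7.59709621e-03,  8.47420893e-02,
        -5.48646295e+02],
       [-8.47600788e-02, -2.07751810e-03,  9.96399224e-01,
        -1.72884707e+03],
       [ 0.00000000e+00,  0.00000000e+00,  0.00000000e+00,
         1.00000000e+00]])}
```

View pics/scene0.png

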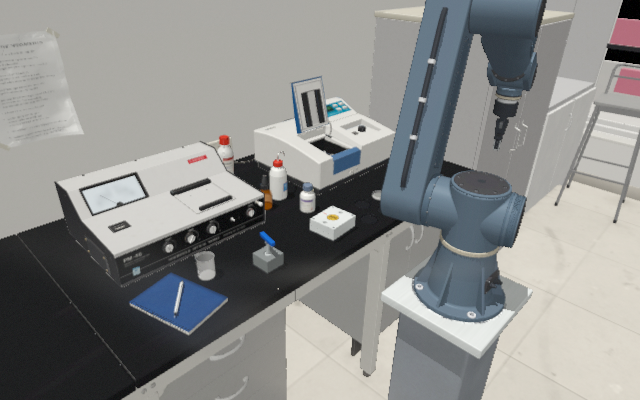

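View pics/top0.png

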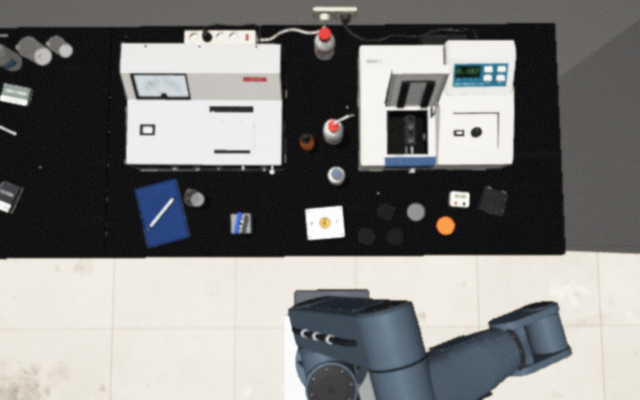

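```bash
python3 - <<'E'
from h import *
for c in['top','scene']:
    for n in ['handle','plug_mid','block','stand','dish']:
        for q in r.cut_out(c,n)[:3]:
            m=q['region'];ys,xs=np.nonzero(m);print(c,n,round(q['p'],2),np.round(q['extent'],1),m.sum(),xs.mean().round(1),ys.mean().round(1))
            np.save(f'm_{c}_{n}.npy',m) if q is not None else 0
print(r.sense()['time'])
im=np.load('top0i.npy');
E
```

```text
top handle 0.45 [239.1 223.    5.9  18.4] 111 238.4 223.6
top plug_mid 0.45 [326.6 223.8  11.1   7.7] 102 324.9 222.7
top plug_mid 0.35 [242.6 221.9  20.1  25.1] 332 242.9 223.7
top block 0.6 [325.9 223.4  36.4  35.6] 1033 325.0 223.2
top stand 0.76 [242.8 222.8  23.1  21.1] 331 243.8 223.5
top stand 0.71 [325.2 223.2  12.2  12.3] 104 325.0 222.9
top dish 0.76 [393.  235.1  20.3  17.1] 248 394.9 236.0
top dish 0.73 [385.4 211.8  16.9  16.5] 246 385.7 211.2
top dish 0.69 [365.2 235.9  15.2  19.6] 244 366.4 236.1
scene handle 0.54 [269.4 243.6  14.7  25.4] 145 267.6 242.4
scene block 0.64 [332.4 225.   46.9  34. ] 1120 331.8 224.2
scene block 0.45 [306.9 196.6  19.2  31.9] 390 307.3 198.1
scene stand 0.62 [270.1 260.9  30.3  28.6] 598 267.9 259.8
scene dish 0.65 [364.1 205.2  14.9  11. ] 129 362.9 203.4
scene dish 0.49 [369.  217.4  17.7  11.6] 154 368.7 217.6
scene dish 0.42 [376.5 194.8   3.    7.4] 59 376.8 194.2
0.6
```

```bash
python3 - <<'E'
from h import *
im=np.load('top0i.npy');d=np.load('top0.npy');s=np.load('scene0i.npy')
a=cv2.resize(im[190:260,220:320+30],None,fx=6,fy=6,interpolation=cv2.INTER_CUBIC)
b=cv2.resize(im[190:260,350:480],None,fx=6,fy=6,interpolation=cv2.INTER_CUBIC)
save(a,'a.png');save(b,'b.png')
save(cv2.resize(s[180:280,240:400],None,fx=5,fy=5,interpolation=cv2.INTER_CUBIC),'c.png')
for u,v in [(366,236),(395,236),(386,211),(416,212),(446,226),(494,200),(325,223),(312,212),(241,223),(235,231)]:
    print(u,v,im[v,u],d[v,u],atd('top',u,v,d[v,u]).round(1))
E
```

```text
366 236 [35 33 38] 1765.618 [ 416.4 -122.    -1.7]
395 236 [36 36 37] 1764.3779 [ 415.6 -221.5   -0.8]
386 211 [31 31 33] 1767.8798 [ 501.5 -191.6    3.1]
416 212 [146 146 150] 1770.9478 [ 497.5 -295.3   -0.5]
446 226 [250 161  79] 1759.3558 [ 448.4 -395.7    6.7]
494 200 [45 45 43] 1733.7787 [ 533.9 -552.6   39.3]
325 223 [210 168  91] 1735.9373 [460.9  18.   32.1]
312 212 [253 253 253] 1727.3159 [497.7  61.3  44. ]
241 223 [120 124 129] 1709.9279 [462.  297.   58.9]
235 231 [ 67 115 219] 1663.965 [434.7 308.5 102.7]
```

View pics/a.png

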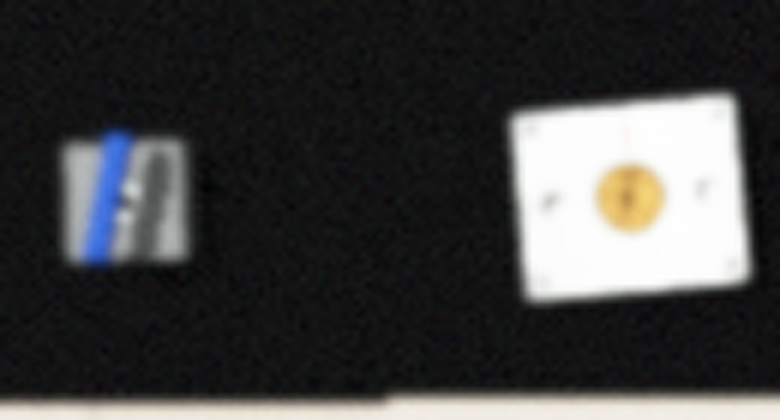

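View pics/b.png

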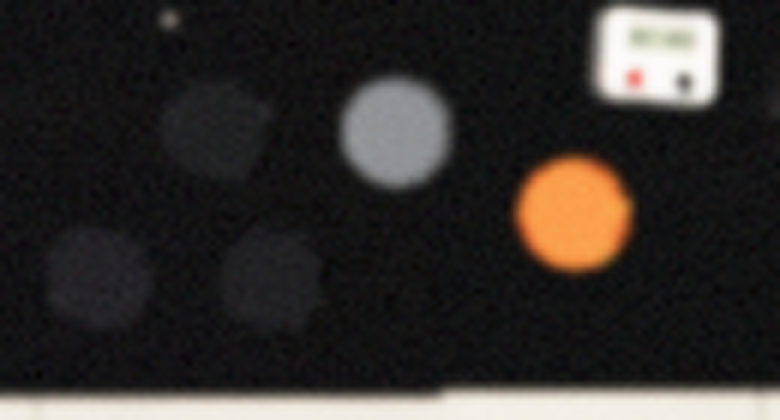

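View pics/c.png

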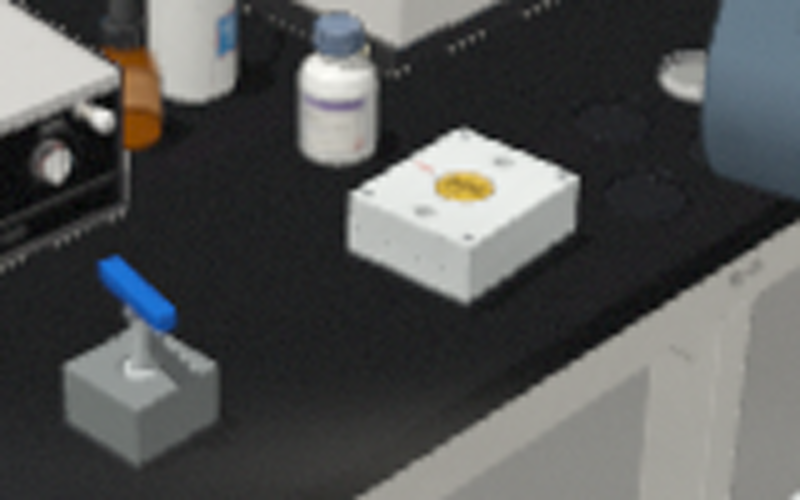

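```bash
python3 - <<'E'
from h import *
from scipy.spatial.transform import Rotation as R
T=[];S=[]
for i in range(5):
    T.append(r.get_image('top')[0].astype(float));S.append(r.get_image('scene')[0].astype(float))
T=np.mean(T,0);S=np.mean(S,0);np.save('T.npy',T);np.save('S.npy',S)
print(r.sense()['time'],R.from_rotvec(r.sense()['tool_rot']).as_matrix().round(3))
def cen(cam,w,z,lab):
    ys,xs=np.nonzero(w>.0);ww=w[ys,xs]
    P=np.array([atz(cam,x,y,z) for x,y in zip(xs,ys)])[:,:2]
    c=(P*ww[:,None]).sum(0)/ww.sum();D=P-c;C=(D*ww[:,None]).T@D/ww.sum();l,V=np.linalg.eigh(C)
    v=V[:,1];a=np.arctan2(v[1],v[0]);a=(a+np.pi/2)%np.pi-np.pi/2
    print(cam,lab,c.round(1),'ang',a.round(3),'sd',np.sqrt(l).round(1),'n',ww.sum().round())
    return c,a
for cam,I,box in (('top',T,(225,265,200,245)),('scene',S,(250,290,225,255))):
    x0,x1,y0,y1=box
    m=np.zeros(I.shape[:2]);sub=I[y0:y1,x0:x1]
    w=np.clip((sub[...,2]-sub[...,0])/140,0,1);w[w<.15]=0
    m[y0:y1,x0:x1]=w
    cen(cam,m,102 if cam=='top' else 97,'handle')
# plug
for cam,I,box in (('top',T,(310,340,208,238)),('scene',S,(318,348,205,230))):
    x0,x1,y0,y1=box
    m=np.zeros(I.shape[:2]);sub=I[y0:y1,x0:x1]
    w=np.clip((sub[...,0]-sub[...,2])/110,0,1);w[w<.15]=0
    m[y0:y1,x0:x1]=w
    cen(cam,m,52,'plug')
# block top
I=T;m=np.zeros(I.shape[:2]);m[200:245,295:355]=(I[200:245,295:355].min(2)>140)|(I[200:245,295:355,0]>140)
c=cv2.minAreaRect(np.argwhere(m>0)[:,::-1].astype(np.float32));print(c)
b=np.array([atz('top',*p,52)[:2] for p in cv2.boxPoints(c)]);print('block',b.round(1).tolist(),b.mean(0).round(1))
e=[b[(i+1)%4]-b[i] for i in range(4)];print([(np.linalg.norm(q).round(1),np.arctan2(q[1],q[0]).round(3)) for q in e])
# dish
m=np.zeros(I.shape[:2]);m[198:226,402:430]=np.clip((I[198:226,402:430].mean(2)-25)/120,0,1);m[m<.2]=0
cen('top',m,8,'dish'); cen('top',m,2,'dish')
save(cv2.resize(np.clip(T,0,255).astype(np.uint8)[208:238,310:340],None,fx=18,fy=18,interpolation=cv2.INTER_CUBIC),'pt.png')
save(cv2.resize(np.clip(S,0,255).astype(np.uint8)[205:230,315:350],None,fx=18,fy=18,interpolation=cv2.INTER_CUBIC),'ps.png')
E
```

```text
1.1 [[ 0.     0.325 -0.946]
 [ 0.    -0.946 -0.325]
 [-1.    -0.    -0.   ]]
top handle [462.8 301.5] ang -0.184 sd [ 4.7 21.1] n 99.0
scene handle [462.7 302.8] ang -0.237 sd [ 6.1 23. ] n 110.0
top plug [462.   19.3] ang 0.83 sd [9.3 9.4] n 95.0
scene plug [463.5  19.6] ang -0.041 sd [ 9.9 10.7] n 55.0
((324.6724548339844, 222.56898498535156), (31.47423553466797, 37.453514099121094), 85.2363510131836)
block [[509.4, 85.3], [518.9, -39.7], [414.1, -47.4], [404.7, 76.9]] [461.7  18.8]
[(np.float64(125.4), np.float64(-1.495)), (np.float64(105.0), np.float64(-3.068)), (np.float64(124.7), np.float64(1.646)), (np.float64(105.0), np.float64(0.08))]
top dish [ 498.6 -291.9] ang -0.376 sd [15.3 15.4] n 244.0
top dish [ 498.9 -292.9] ang -0.376 sd [15.3 15.5] n 244.0
```

View pics/pt.png

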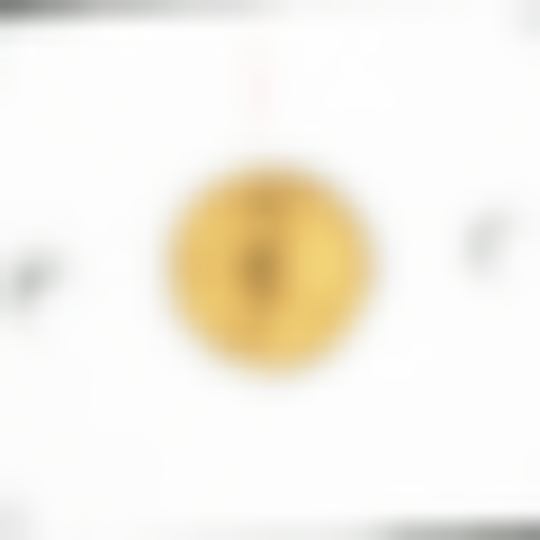

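View pics/ps.png

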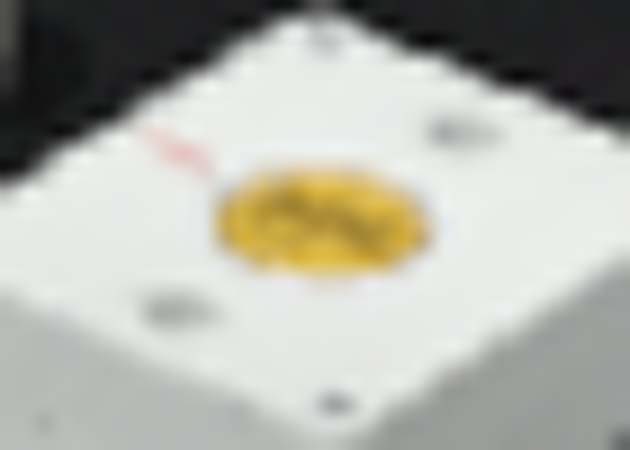

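```bash
python3 - <<'E'
from h import *
for p in[(330,216.1),(336.1,218.3)]: print(atz('scene',*p,52).round(1))
def L(p):return (p[0]/18+310-.5,p[1]/18+208-.5)
for p in[(240,340),(270,190)]: print(atz('top',*L(p),52).round(1))
# render model: brass disc dark slots; fit angle by correlation of blurred template
for cam,I,c in(('top',np.load('T.npy'),(462,19.3)),('scene',np.load('S.npy'),(463.5,19.6))):
    u0,v0=np.round(proj(cam,[*c,52])).astype(int);h=9
    U=np.arange(u0-h,u0+h+1);V=np.arange(v0-h,v0+h+1);n=8
    best=[]
    g=I[v0-h:v0+h+1,u0-h:u0+h+1].mean(2)
    us=np.linspace(u0-h-.5,u0+h+.5,(2*h+1)*n,endpoint=False)+.5/n;vs=np.linspace(v0-h-.5,v0+h+.5,(2*h+1)*n,endpoint=False)+.5/n
    P=np.array([[atz(cam,a,b,52)[:2] for a in us] for b in vs])
    for th in np.arange(-.8,.9,.05):
        e=1e18
        for dx in(-2,-1,0,1,2):
          for dy in(-2,-1,0,1,2):
            D=P-np.array(c)-[dx,dy];rr=np.hypot(*np.moveaxis(D,2,0));a=np.arctan2(D[...,1],D[...,0])-th
            a=np.abs((a+np.pi/2)%np.pi-np.pi/2)
            hole=rr<6.5;slot=(~hole)&(rr<13.5)&(a<np.pi/6);disc=(rr<20)
            ms=[]
            f=lambda m:cv2.resize(cv2.GaussianBlur(m.astype(np.float32),(0,0),.6*n),(2*h+1,2*h+1),interpolation=cv2.INTER_AREA).ravel()
            A=np.stack([np.ones((2*h+1)**2),f(disc),f(hole),f(slot)],1)
            R2=np.hypot(*(np.stack(np.meshgrid(U-u0,V-v0))))
            wt=(f(rr<18)).clip(0,1)+.05
            s,res,_,_=np.linalg.lstsq(A*wt[:,None],g.ravel()*wt,rcond=None)
            q=((A@s-g.ravel())*wt);q=(q*q).sum()
            if q<e:e=q;k=(dx,dy,s.round(0))
        best.append((e,th,k))
    best.sort(key=lambda t:t[0])
    for b in best[:6]:print(cam,round(b[0],0),round(b[1],2),b[2])
    print(best[-1][0])
E
```

```text
[472.1  21.5  52. ]
[448.2  17.4  52. ]
[448.9  25.   52. ]
[476.7  19.3  52. ]Traceback (most recent call last):
  File "<stdin>", line 12, in <module>
  File "h.py", line 12, in atz
    o,d=ray(cam,u,v);return o+d*(z-o[2])/d[2]
        ~~~^^^^^^^^^
  File "h.py", line 8, in ray
    c=r.camera_params(cam);E=np.array(c['extrinsics']);K=np.array(c['mtx'])
ValueError: time passes only in moves, steps and waits
```

```bash
cat > h.py <<'E'
import numpy as np,cv2,functools
from plant import r
@functools.lru_cache(None)
def cp(cam):
    c=r.camera_params(cam);return np.array(c['extrinsics']),np.array(c['mtx'])
def save(im,n): cv2.imwrite('pics/'+n,cv2.cvtColor(np.ascontiguousarray(im),cv2.COLOR_RGB2BGR))
def proj(cam,P):
    E,K=cp(cam)
    q=E[:3,:3]@np.array(P,float)+E[:3,3]; q=np.array([q[0],-q[1],-q[2]]); u=K@q; return u[:2]/u[2]
def ray(cam,u,v):
    E,K=cp(cam)
    d=np.linalg.solve(K,[u,v,1.]);d=np.array([d[0],-d[1],-d[2]])
    R=E[:3,:3];o=-R.T@E[:3,3];return o,R.T@d
def atz(cam,u,v,z):
    o,d=ray(cam,u,v);return o+d*(z-o[2])/d[2]
def atd(cam,u,v,dep):
    o,d=ray(cam,u,v);return o+d*dep
E
python3 - <<'E'
from h import *
print(r.sense()['time'])
for cam,I,c in(('top',np.load('T.npy'),(462,19.3)),('scene',np.load('S.npy'),(463.5,19.6))):
    u0,v0=np.round(proj(cam,[*c,52])).astype(int);h=8;n=6
    g=I[v0-h:v0+h+1,u0-h:u0+h+1].mean(2);N=2*h+1
    us=np.linspace(u0-h-.5,u0+h+.5,N*n,endpoint=False)+.5/n;vs=us-u0+v0
    P=np.array([[atz(cam,a,b,52)[:2] for a in us] for b in vs])
    best=[]
    for th in np.arange(-.8,.9,.1):
        e=1e18
        for dx in(-2,0,2):
          for dy in(-2,0,2):
            D=P-np.array(c)-[dx,dy];rr=np.hypot(*np.moveaxis(D,2,0));a=np.arctan2(D[...,1],D[...,0])-th
            a=np.abs((a+np.pi/2)%np.pi-np.pi/2)
            hole=rr<6.5;slot=(~hole)&(rr<13.5)&(a<np.pi/6);disc=(rr<20)
            f=lambda m:cv2.resize(cv2.GaussianBlur(m.astype(np.float32),(0,0),.5*n),(N,N),interpolation=cv2.INTER_AREA).ravel()
            A=np.stack([np.ones(N*N),f(disc),f(hole),f(slot)],1)
            wt=f(rr<18)+.05
            s=np.linalg.lstsq(A*wt[:,None],g.ravel()*wt,rcond=None)[0]
            q=((A@s-g.ravel())*wt);q=(q*q).sum()
            if q<e:e=q;k=(dx,dy,s.round(0))
        best.append((e,th,k))
    for b in best:print(cam,round(b[0],0),round(b[1],2),b[2])
E
```

```text
1.1
top 7544.0 -0.8 (0, 0, array([272., -90., -32.,  -4.]))
top 7311.0 -0.7 (0, 0, array([271., -88., -32.,  -8.]))
top 6913.0 -0.6 (0, 0, array([270., -86., -33., -11.]))
top 6392.0 -0.5 (0, 0, array([269., -84., -33., -15.]))
top 5810.0 -0.4 (0, 0, array([268., -83., -34., -18.]))
top 5294.0 -0.3 (0, 0, array([268., -82., -34., -21.]))
top 4919.0 -0.2 (0, 0, array([267., -81., -34., -22.]))
top 4676.0 -0.1 (0, 0, array([267., -81., -34., -23.]))
top 4728.0 -0.0 (0, 0, array([267., -81., -34., -23.]))
top 4998.0 0.1 (0, 0, array([267., -81., -34., -22.]))
top 5466.0 0.2 (0, 0, array([268., -82., -34., -20.]))
top 5991.0 0.3 (0, 0, array([269., -83., -34., -17.]))
top 6507.0 0.4 (0, 0, array([269., -85., -33., -14.]))
top 6991.0 0.5 (0, 0, array([270., -86., -33., -11.]))
top 7306.0 0.6 (0, 0, array([271., -88., -32.,  -8.]))
top 7505.0 0.7 (0, 0, array([272., -89., -32.,  -5.]))
top 7604.0 0.8 (0, 0, array([273., -91., -32.,  -2.]))
scene 5270.0 -0.8 (0, 0, array([ 243., -100.,  -31.,   23.]))
scene 5635.0 -0.7 (0, 0, array([243., -99., -30.,  16.]))
scene 5881.0 -0.6 (0, 0, array([242., -97., -28.,   8.]))
scene 5950.0 -0.5 (0, 0, array([242., -95., -27.,  -2.]))
scene 5766.0 -0.4 (0, 0, array([241., -93., -27., -12.]))
scene 5307.0 -0.3 (0, 0, array([239., -90., -27., -21.]))
scene 4579.0 -0.2 (0, 0, array([238., -87., -28., -30.]))
scene 3868.0 -0.1 (0, 0, array([236., -84., -30., -37.]))
scene 3167.0 -0.0 (0, 0, array([235., -81., -32., -42.]))
scene 2656.0 0.1 (0, 0, array([233., -78., -34., -46.]))
scene 2437.0 0.2 (0, 0, array([232., -77., -36., -47.]))
scene 2403.0 0.3 (0, 0, array([231., -75., -38., -48.]))
scene 2695.0 0.4 (0, 0, array([231., -75., -39., -45.]))
scene 3235.0 0.5 (0, 0, array([231., -76., -39., -42.]))
scene 3851.0 0.6 (0, 0, array([232., -78., -38., -36.]))
scene 4474.0 0.7 (0, 0, array([234., -81., -36., -31.]))
scene 5024.0 0.8 (0, 0, array([235., -84., -34., -24.]))
```

jog_arm:
  increments:
    - [1, [0.316, 0.913, 0], 0.07]
    - [1, [0.316, 0.913, 0], 0.07]
    - [1, [0.316, 0.913, 0], 0.07]
    - [1, [0.316, 0.913, 0], 0.07]

```text
time: 1.43
ee_pos: [226.5, -379.6, 250.0]
tool_rot: [1.765, 0.725, -1.765]
ft_force: [0.1, 0.2, 0.6]
opening: 1.001
```

jog_arm:
  increments:
    - [1, [0.316, 0.913, 0], 0.07]
    - [1, [0.316, 0.913, 0], 0.07]
    - [1, [0.316, 0.913, 0], 0.07]
    - [1, [0.316, 0.913, 0], 0.07]

```text
time: 1.77
ee_pos: [273.7, -242.9, 250.3]
tool_rot: [1.464, 1.022, -1.464]
ft_force: [-0.3, -1.0, 0.9]
opening: 0.998
```

jog_arm:
  increments:
    - [1, [0.316, 0.913, 0], 0.07]
    - [1, [0.316, 0.913, 0], 0.07]
    - [1, [0.316, 0.913, 0], 0.07]
    - [1, [0.316, 0.913, 0], 0.07]

```text
time: 2.1
ee_pos: [321.2, -106.2, 250.5]
tool_rot: [1.145, 1.249, -1.144]
ft_force: [-0.1, -0.1, -0.2]
opening: 1.004
```

jog_arm:
  increments:
    - [1, [0.316, 0.913, 0], 0.07]
    - [1, [0.316, 0.913, 0], 0.07]
    - [1, [0.316, 0.913, 0], 0.07]
    - [1, [0.316, 0.913, 0], 0.07]

```text
time: 2.43
ee_pos: [368.9, 31.0, 250.6]
tool_rot: [0.813, 1.413, -0.811]
ft_force: [0.9, -0.4, 0.1]
opening: 1.003
```

jog_arm:
  increments:
    - [1, [0.316, 0.913, 0], 0.07]
    - [1, [0.316, 0.913, 0], 0.07]
    - [1, [0.316, 0.913, 0], 0.07]
    - [1, [0.316, 0.913, 0], 0.07]

```text
time: 2.77
ee_pos: [416.5, 168.2, 250.4]
tool_rot: [0.473, 1.518, -0.471]
ft_force: [0.3, -0.6, 1.5]
opening: 0.992
```

jog_arm:
  increments:
    - [1, [0.314, 0.913, -0.2], 0.067]
    - [1, [0.314, 0.913, -0.2], 0.067]
    - [1, [0.314, 0.913, -0.2], 0.067]
    - [1, [0.314, 0.913, -0.2], 0.067]
    - [1, [0.314, 0.913, -0.2], 0.067]

```text
time: 3.18
ee_pos: [463.1, 304.9, 218.8]
tool_rot: [0.145, 1.567, -0.145]
ft_force: [0.9, -0.2, -0.6]
opening: 1.001
```

```bash
python3 - <<'E'
from h import *
from scipy.spatial.transform import Rotation as R
s=r.sense();M=R.from_rotvec(s['tool_rot']).as_matrix();print(s['ee_pos'],s['joint_pos'].round(3),np.arctan2(M[1,1],M[0,1]),M[:,0].round(4))
E
```

```text
[463.12897536 304.88999225 218.84666514] [ 4.980e-01  3.940e-01  1.673e+00  1.000e-03  1.076e+00 -8.880e-01] 1.3859028273976013 [-8.e-04  2.e-04 -1.e+00]
```

jog_arm:
  increments:
    - [1, [0, 0, -0.25], 0]
    - [1, [0, 0, -0.5], 0]
    - [1, [0, 0, -0.7], 0]
    - [1, [0, 0, -0.8], 0]
    - [1, [0, 0, -0.835], 0]
    - [1, [0, 0, -0.835], 0]
    - [1, [0, 0, -0.835], 0]

```text
time: 3.77
ee_pos: [463.3, 301.6, 96.1]
tool_rot: [0.151, 1.565, -0.15]
ft_force: [0.7, -0.0, -0.4]
opening: 1.001
```

jog_arm:
  increments:
    - [0, [0, 0, 0], 0]
    - [0, [0, 0, 0], 0]
    - [0, [0, 0, 0], 0]
    - [0, [0, 0, 0], 0]
    - [0, [0, 0, 0], 0]
    - [0, [0, 0, 0], 0]
    - [0, [0, 0, 0], 0]
    - [0, [0, 0, 0], 0]
    - [0, [0, 0, 0], 0]
  squeeze: 50

```text
time: 4.52
ee_pos: [463.0, 301.7, 95.3]
tool_rot: [0.15, 1.565, -0.149]
ft_force: [-0.6, 1.0, 4.5]
opening: 0.155
```

```bash
python3 - <<'E'
from h import *
s=r.sense();print(s)
im,d=r.get_image('scene');save(cv2.resize(im[170:290,210:370],None,fx=5,fy=5,interpolation=cv2.INTER_CUBIC),'g1.png')
im,d=r.get_image('top');save(cv2.resize(im[180:260,200:340],None,fx=5,fy=5,interpolation=cv2.INTER_CUBIC),'g1t.png')
E
```

```text
{'time': 4.5167, 'joint_pos': array([ 4.93255849e-01,  5.62089114e-01,  1.76426886e+00,  6.58524040e-05,
        8.14639914e-01, -8.86856623e-01]), 'dq': array([ 0.00108972,  0.00077709, -0.00102188, -0.00071148, -0.00241943,
        0.00027265]), 'joint_efforts': array([-1.96006531e-01, -5.32634962e+01, -2.11412841e+01, -8.66927323e-02,
       -4.25783603e-02, -3.60191552e-05]), 'ee_pos': array([462.95723789, 301.68196927,  95.30240872]), 'tool_rot': array([ 0.15003864,  1.56513488, -0.14945666]), 'ft_force': array([-0.63807293,  0.98961593,  4.52024667]), 'ft_torque': array([ 0.10278744,  0.08367137, -0.04371504]), 'opening': 0.1553633848512072}
```

View pics/g1.png

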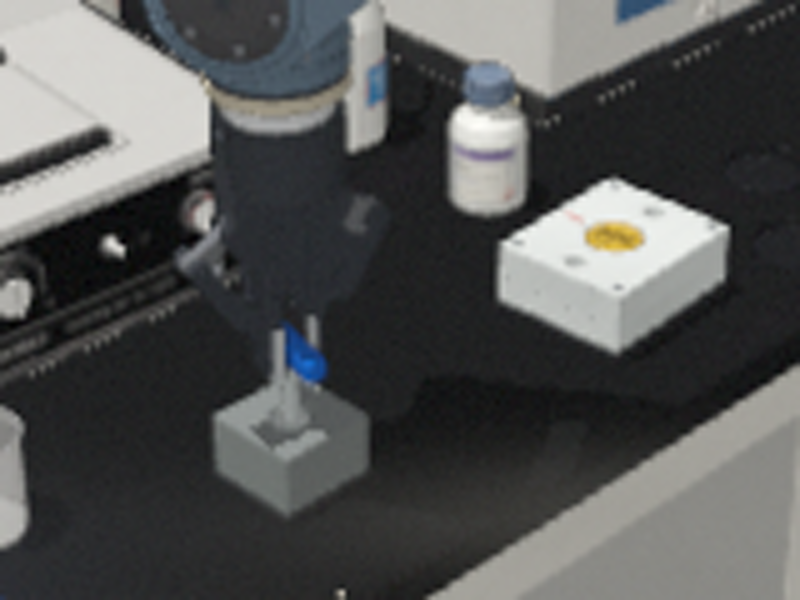

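jog_arm:
  increments:
    - [0, [0, 0, 0.1], 0]
    - [0, [0, 0, 0.25], 0]
    - [0, [0, 0, 0.4], 0]
    - [0, [0, 0, 0.467], 0]
    - [0, [0, 0, 0.467], 0]
    - [0, [0, 0, 0.467], 0]
  squeeze: 80

```text
time: 5.12
ee_pos: [462.5, 301.4, 164.5]
tool_rot: [0.15, 1.566, -0.15]
ft_force: [1.1, -0.4, -1.9]
opening: 0.145
```

```bash
python3 - <<'E'
from h import *
s=r.sense();print(s['ee_pos'],s['ft_force'],s['ft_torque'],s['opening'])
im,d=r.get_image('scene');save(cv2.resize(im[160:280,210:370],None,fx=5,fy=5,interpolation=cv2.INTER_CUBIC),'g2.png')
E
```

```text
[462.53768582 301.39505472 164.486434  ] [ 1.09290081 -0.3598288  -1.88283898] [ 0.0188846  -0.01360912  0.01168132] 0.14520410730669148
```

View pics/g2.png

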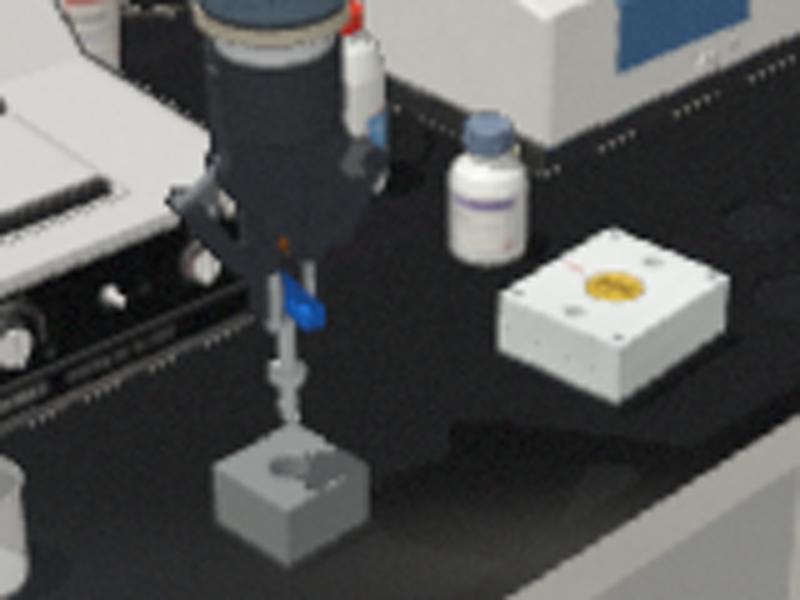

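```bash
python3 - <<'E'
from h import *
print(proj('scene',[462.5,301.5,77.7]),proj('scene',[462.5,301.5,110.7]))
im,d=r.get_image('scene')
g=cv2.resize(im[225:250,255:285],None,fx=20,fy=20,interpolation=cv2.INTER_NEAREST);save(g,'g3.png')
E
```

```text
[267.55505018 243.56061937] [267.18802631 234.04011057]
```

View pics/g3.png

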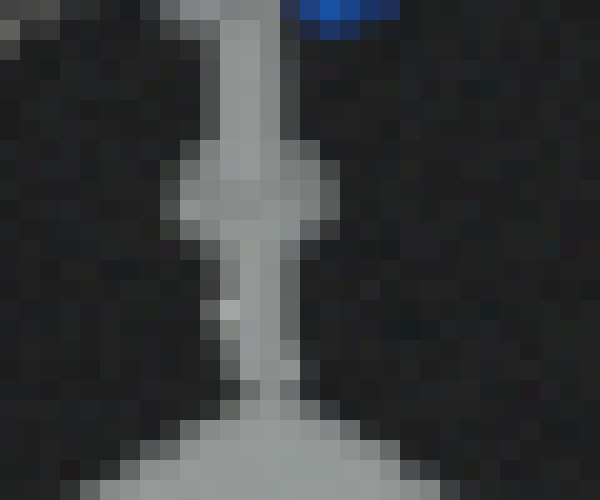

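jog_arm:
  increments:
    - [0, [0, -0.25, 0], 0.02]
    - [0, [0, -0.5, 0], 0.039]
    - [0, [0, -0.75, 0], 0.039]
    - [0, [0, -0.94, 0], 0.039]
    - [0, [0, -0.94, 0], 0.039]

```text
time: 5.63
ee_pos: [461.9, 156.7, 163.8]
tool_rot: [-0.042, 1.573, 0.039]
ft_force: [-0.4, 0.2, -0.6]
opening: 0.146
```

jog_arm:
  increments:
    - [0, [0, -0.25, 0], 0.02]
    - [0, [0, -0.5, 0], 0.039]
    - [0, [0, -0.75, 0], 0.039]
    - [0, [0, -0.9, 0], 0.039]
    - [0, [0, -0.94, 0], 0.039]
    - [0, [0, -0.94, -0.12], 0.039]
    - [0, [0, -0.94, -0.12], 0.039]
    - [0, [0, -0.94, -0.12], 0.039]

```text
time: 6.3
ee_pos: [462.1, 20.1, 146.2]
tool_rot: [-0.235, 1.561, 0.236]
ft_force: [0.0, 0.5, -0.3]
opening: 0.149
```

```bash
python3 - <<'E'
from h import *
s=r.sense();print(s['ee_pos'],s['joint_pos'],s['ft_force'],s['ft_torque'],s['opening'])
x,y,z=s['ee_pos']
im,d=r.get_image('scene');print([proj('scene',[x,y,z-k]).round(1) for k in(54,79.5,87)],proj('scene',[462.7,19.4,52]))
save(cv2.resize(im[190:235,310:360],None,fx=12,fy=12,interpolation=cv2.INTER_NEAREST),'g4.png')
E
```

```text
[462.08277741  20.10473897 146.17370986] [-5.72940340e-02  3.45257002e-01  1.96524219e+00  1.74917632e-04
  8.33950032e-01 -1.92773438e+00] [ 0.00248943  0.46467318 -0.25108076] [0.00388813 0.00707072 0.03019366] 0.1489174314108334
[array([332.9, 206.6]), array([332.6, 213.3]), array([332.6, 215.2])] [332.48462795 216.90883085]
```

View pics/g4.png

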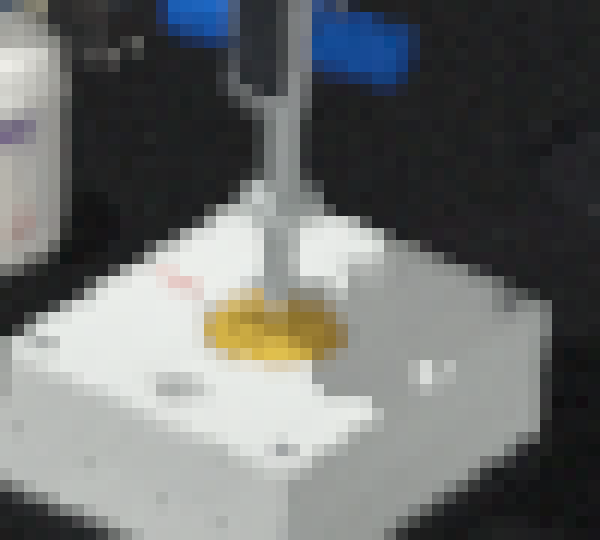

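jog_arm:
  increments:
    - [0, [0, 0, -0.01], 0]
    - [0, [0, 0, -0.02], 0]
    - [0, [0, 0, -0.03], 0]
    - [0, [0, 0, -0.04], 0]
    - [0, [0, 0, -0.05], 0]
    - [0, [0, 0, -0.06], 0]
    - [0, [0, 0, -0.06], 0]

```text
time: 6.93
ee_pos: [462.6, 19.6, 137.8]
tool_rot: [-0.235, 1.558, 0.235]
ft_force: [0.1, -0.3, -1.0]
opening: 0.147
```

jog_arm:
  increments:
    - [0, [0, 0, -0.005], 0]
    - [0, [0, 0, -0.01], 0]
    - [0, [0, 0, -0.015], 0]
    - [0, [0, 0, -0.02], 0]
    - [0, [0, 0, -0.02], 0]

```text
time: 7.35
ee_pos: [462.7, 19.5, 134.9]
tool_rot: [-0.235, 1.558, 0.235]
ft_force: [0.6, -0.2, -0.2]
opening: 0.147
```

jog_arm:
  increments:
    - [0, [0, 0, -0.004], 0]
    - [0, [0, 0, -0.008], 0]
    - [0, [0, 0, -0.012], 0]
    - [0, [0, 0, -0.012], 0]

```text
time: 7.68
ee_pos: [462.7, 19.6, 133.2]
tool_rot: [-0.235, 1.558, 0.235]
ft_force: [-0.8, 0.8, -0.4]
opening: 0.145
```

jog_arm:
  increments:
    - [0, [0, 0, -0.004], 0]
    - [0, [0, 0, -0.008], 0]
    - [0, [0, 0, -0.008], 0]

```text
time: 7.93
ee_pos: [462.7, 19.5, 132.0]
tool_rot: [-0.235, 1.558, 0.235]
ft_force: [-0.7, -0.9, -1.1]
opening: 0.145
```

jog_arm:
  increments:
    - [0, [0, 0, -0.004], 0]
    - [0, [0, 0, -0.008], 0]
    - [0, [0, 0, -0.012], 0]
    - [0, [0, 0, -0.012], 0]

```text
time: 8.27
ee_pos: [462.7, 19.5, 130.2]
tool_rot: [-0.235, 1.558, 0.235]
ft_force: [0.2, 0.2, -1.3]
opening: 0.144
```

jog_arm:
  increments:
    - [0, [0, 0, -0.006], 0]
    - [0, [0, 0, -0.012], 0]
    - [0, [0, 0, -0.018], 0]
    - [0, [0, 0, -0.024], 0]
    - [0, [0, 0, -0.03], 0]
    - [0, [0, 0, -0.03], 0]

```text
time: 8.77
ee_pos: [462.7, 19.5, 125.6]
tool_rot: [-0.235, 1.558, 0.235]
ft_force: [0.5, 0.1, -1.4]
opening: 0.148
```

In the slots at the first try. On gently to the slots' floor.

jog_arm:
  increments:
    - [0, [0, 0, -0.005], 0]
    - [0, [0, 0, -0.01], 0]
    - [0, [0, 0, -0.015], 0]
    - [0, [0, 0, -0.02], 0]
    - [0, [0, 0, -0.02], 0]

```text
time: 9.18
ee_pos: [462.7, 19.5, 122.6]
tool_rot: [-0.235, 1.558, 0.235]
ft_force: [0.3, 0.2, -0.3]
opening: 0.145
```

jog_arm:
  increments:
    - [0, [0, 0, -0.003], 0]
    - [0, [0, 0, -0.006], 0]
    - [0, [0, 0, -0.009], 0]
    - [0, [0, 0, -0.009], 0]

```text
time: 9.52
ee_pos: [462.9, 19.6, 121.7]
tool_rot: [-0.235, 1.558, 0.235]
ft_force: [-0.2, 0.1, 3.5]
opening: 0.148
```

jog_arm:
  increments:
    - [0, [0, 0, -0.001], -0.0125]
    - [0, [0, 0, -0.0025], -0.025]
    - [0, [0, 0, -0.004], -0.0375]
    - [0, [0, 0, -0.0055], -0.05]
    - [0, [0, 0, -0.0055], -0.05]

```text
time: 9.93
ee_pos: [463.0, 19.6, 121.1]
tool_rot: [0.016, 1.57, -0.015]
ft_force: [-1.9, 0.9, 7.9]
opening: 0.146
```

```bash
python3 - <<'E'
from h import *
s=r.sense();print(s['ee_pos'],s['joint_pos'],s['ft_force'],s['ft_torque'],s['opening'])
E
```

```text
[463.0181557   19.64875769 121.12638773] [-5.82121891e-02  3.89699238e-01  1.98118085e+00  3.12854162e-04
  7.70032047e-01 -1.60946961e+00] [-1.88857282  0.89374397  7.91715861] [ 0.22853957  0.32420453 -0.01611365] 0.14613472428413854
```

jog_arm:
  increments:
    - [0, [0, 0, 0], -0.0125]
    - [0, [0, 0, 0], -0.025]
    - [0, [0, 0, -0.001], -0.0375]
    - [0, [0, 0, -0.002], -0.05]
    - [0, [0, 0, -0.002], -0.05]

```text
time: 10.35
ee_pos: [462.9, 19.6, 120.6]
tool_rot: [0.262, 1.555, -0.262]
ft_force: [-0.7, -0.1, 4.0]
opening: 0.149
```

```bash
python3 - <<'E'
from h import *
s=r.sense();print(s['ee_pos'],s['joint_pos'],s['ft_force'],s['ft_torque'],s['opening'])
E
```

```text
[462.88222633  19.59158365 120.60754973] [-5.82780445e-02  3.90553472e-01  1.98163476e+00  1.10680710e-04
  7.69017618e-01 -1.29569812e+00] [-0.65329523 -0.10786849  3.95487186] [ 0.03147382  0.1342181  -0.02434271] 0.14859158105079281
```

jog_arm:
  increments:
    - [0, [0, 0, -0.0015], -0.0125]
    - [0, [0, 0, -0.003], -0.025]
    - [0, [0, 0, -0.0045], -0.0375]
    - [0, [0, 0, -0.0055], -0.05]
    - [0, [0, 0, -0.0055], -0.05]

```text
time: 10.77
ee_pos: [462.8, 19.5, 119.7]
tool_rot: [0.505, 1.511, -0.505]
ft_force: [-1.6, 0.1, 5.4]
opening: 0.146
```

jog_arm:
  increments:
    - [0, [0, 0, -0.0015], -0.0125]
    - [0, [0, 0, -0.003], -0.025]
    - [0, [0, 0, -0.0045], -0.0375]
    - [0, [0, 0, -0.0055], -0.05]
    - [0, [0, 0, -0.0055], -0.05]

```text
time: 11.18
ee_pos: [462.7, 19.5, 118.8]
tool_rot: [0.747, 1.438, -0.748]
ft_force: [-0.6, -1.0, 4.3]
opening: 0.147
```

```bash
python3 - <<'E'
from h import *
s=r.sense();print(s['ee_pos'],s['joint_pos'],s['ft_force'],s['ft_torque'],s['opening'])
E
```

```text
[462.74556317  19.4759547  118.84147429] [-5.84302012e-02  3.93727992e-01  1.98273854e+00 -2.01671101e-04
  7.65134492e-01 -6.70563128e-01] [-0.6113716  -1.00005829  4.30459757] [-0.16644574  0.36522426  0.00075512] 0.14662546118844624
```

jog_arm:
  increments:
    - [0, [0, 0, -0.001], -0.0125]
    - [0, [0, 0, -0.002], -0.025]
    - [0, [0, 0, -0.002], -0.035]
    - [0, [0, 0, -0.002], -0.035]

```text
time: 11.52
ee_pos: [462.6, 19.5, 118.4]
tool_rot: [0.914, 1.371, -0.915]
ft_force: [-1.3, -0.6, 3.1]
opening: 0.144
```

```bash
python3 - <<'E'
from h import *
s=r.sense();print(s['ee_pos'],s['joint_pos'],s['ft_force'],s['ft_torque'],s['opening'])
E
```

```text
[462.556716    19.49312635 118.35467943] [-5.84145438e-02  3.94534359e-01  1.98315973e+00 -2.08270314e-04
  7.64432215e-01 -4.52312859e-01] [-1.34911844 -0.56902269  3.12437848] [-0.1756986   0.42217221 -0.00280709] 0.14447981887714834
```

jog_arm:
  increments:
    - [0, [0, 0, 0], -0.01]
    - [0, [0, 0, 0], -0.02]
    - [0, [0, 0, 0], -0.03]
    - [0, [0, 0, 0], -0.03]

```text
time: 11.85
ee_pos: [462.4, 19.5, 118.2]
tool_rot: [1.055, 1.301, -1.056]
ft_force: [-2.0, -0.2, 3.0]
opening: 0.148
```

```bash
python3 - <<'E'
from h import *
s=r.sense();print(s['ee_pos'],s['joint_pos'],s['ft_force'],s['ft_torque'],s['opening'])
E
```

```text
[462.39674471  19.54060291 118.23864964] [-5.83756891e-02  3.94654505e-01  1.98338191e+00 -8.97838089e-05
  7.64483650e-01 -2.64993134e-01] [-2.02356779 -0.17980007  2.97506519] [-0.0925444   0.46250713  0.0248838 ] 0.1476947539133626
```

jog_arm:
  increments:
    - [0, [0, 0, 0], -0.01]
    - [0, [0, 0, 0.003], -0.015]
    - [0, [0, 0, 0.008], -0.015]
    - [0, [0, 0, 0.013], -0.015]
    - [0, [0, 0, 0.018], -0.015]
    - [0, [0, 0, 0.023], -0.015]
    - [0, [0, 0, 0.023], -0.015]

```text
time: 12.43
ee_pos: [462.3, 19.5, 121.4]
tool_rot: [1.126, 1.261, -1.127]
ft_force: [-1.1, -0.5, -10.7]
opening: 0.145
```

```bash
python3 - <<'E'
from h import *
s=r.sense();print(s['ee_pos'],s['joint_pos'],s['ft_force'],s['ft_torque'],s['opening'])
E
```

```text
[462.30544912  19.54126252 121.39063965] [-5.83873484e-02  3.88833460e-01  1.98166949e+00 -8.49869973e-05
  7.72248027e-01 -1.70608117e-01] [ -1.05882566  -0.5226294  -10.6710778 ] [-0.17589558  0.33815214  0.05112992] 0.14529028044815
```

jog_arm:
  increments:
    - [0, [0, 0, 0.01], 0]
    - [0, [0, 0, 0.02], 0]
    - [0, [0, 0, 0.03], 0]
    - [0, [0, 0, 0.04], 0]
    - [0, [0, 0, 0.05], 0]
    - [0, [0, 0, 0.06], 0]
    - [0, [0, 0, 0.07], 0]
    - [0, [0, 0, 0.08], 0]
    - [0, [0, 0, 0.09], 0]
    - [0, [0, 0, 0.1], 0]

```text
time: 13.27
ee_pos: [463.3, 19.5, 137.5]
tool_rot: [1.128, 1.259, -1.126]
ft_force: [-1.4, -0.7, -5.6]
opening: 0.146
```

jog_arm:
  increments:
    - [0, [0, 0, 0.015], 0]
    - [0, [0, 0, 0.035], 0]
    - [0, [0, 0, 0.06], 0]
    - [0, [0, 0, 0.1], 0]
    - [0, [0, 0, 0.15], 0]
    - [0, [0, 0, 0.2], 0]
    - [0, [0, 0, 0.25], 0]
    - [0, [0, 0, 0.3], 0]
    - [0, [0, 0, 0.32], 0]
    - [0, [0, 0, 0.32], 0]

```text
time: 14.1
ee_pos: [463.2, 19.5, 185.7]
tool_rot: [1.128, 1.258, -1.126]
ft_force: [0.2, 0.4, -4.1]
opening: 0.148
```

```bash
python3 - <<'E'
from h import *
s=r.sense();print(s['ee_pos'],s['joint_pos'],s['ft_force'],s['ft_torque'],s['opening'])
im,d=r.get_image('scene');save(cv2.resize(im[150:250,270:400],None,fx=6,fy=6,interpolation=cv2.INTER_CUBIC),'g5.png')
E
```

```text
[463.1631226   19.50967432 185.74901004] [-5.83758710e-02  2.80788594e-01  1.93359261e+00 -6.92779738e-06
  9.25571438e-01 -1.69289803e-01] [ 0.16978048  0.4148723  -4.13363344] [ 0.05534833 -0.05442478 -0.01809298] 0.14768867237382904
```

View pics/g5.png

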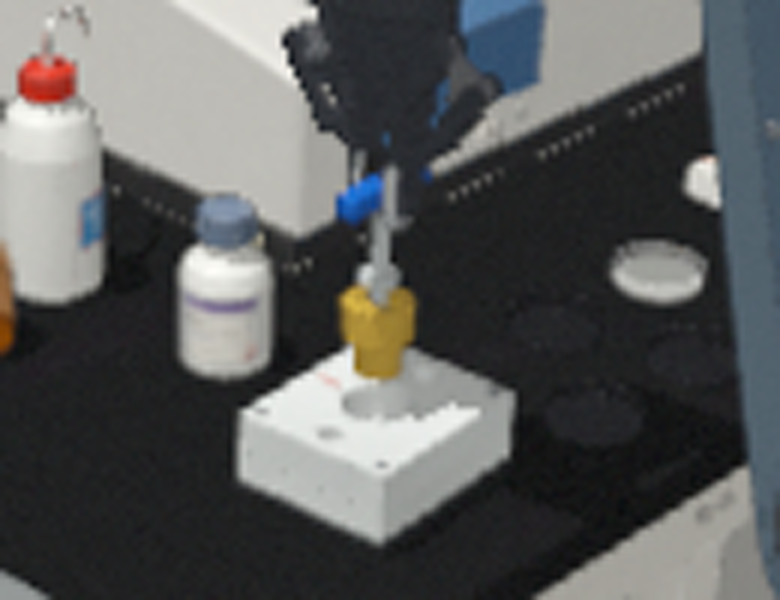

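```bash
python3 - <<'E'
from h import *
im,d=r.get_image('scene')
x0,x1,y0,y1=366,394,186,204
g=im[y0:y1,x0:x1].astype(int).mean(2)
cv2.imwrite('pics/d.png',cv2.resize(im[y0:y1,x0:x1,::-1],None,fx=20,fy=20,interpolation=cv2.INTER_NEAREST))
m=(g>75).astype(np.uint8);n,l,st,cc=cv2.connectedComponentsWithStats(m);k=1+st[1:,4].argmax();print(st[k],cc[k])
pts=np.argwhere(l==k)[:,::-1]+[x0,y0]
c=cv2.findContours((l==k).astype(np.uint8),cv2.RETR_EXTERNAL,cv2.CHAIN_APPROX_NONE)[0][0]
print(cv2.fitEllipse(c))
# predicted silhouette of dish at candidate
from scipy.optimize import minimize
th=np.linspace(0,2*np.pi,60)
def sil(x,y):
    P=[proj('scene',[x+30*np.cos(t),y+30*np.sin(t),z]) for z in(0,12) for t in th]
    h=cv2.convexHull(np.array(P,np.float32)).reshape(-1,2);M=np.zeros(((y1-y0)*8,(x1-x0)*8),np.uint8)
    cv2.fillPoly(M,[np.round((h-[x0-.5,y0-.5])*8).astype(int)],1);return cv2.resize(M.astype(np.float32),(x1-x0,y1-y0),interpolation=cv2.INTER_AREA)
tgt=(l==k).astype(float)
best=sorted((((sil(x,y)-tgt)**2).sum(),x,y) for x in range(485,512,2) for y in range(-306,-278,2))
print(best[:5])
# pendulum/plug position
E
```

```text
[  6   4  16  11 141] [13.29078014  8.87943262]
((13.287474632263184, 8.887399673461914), (10.065983772277832, 15.587240219116211), 95.13033294677734)
[(np.float64(8.001953125), 503, -296), (np.float64(8.44287109375), 501, -294), (np.float64(8.550537109375), 501, -296), (np.float64(10.17138671875), 503, -294), (np.float64(10.518798828125), 503, -298)]
```

View pics/d.png

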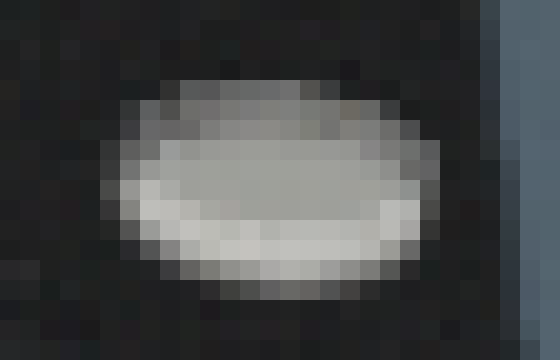

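jog_arm:
  increments:
    - [0, [0.01, -0.07, 0], 0]
    - [0, [0.02, -0.2, 0], 0]
    - [0, [0.04, -0.35, 0], 0]
    - [0, [0.06, -0.5, 0], 0]
    - [0, [0.07, -0.62, 0], 0]
    - [0, [0.083, -0.697, 0], 0]

```text
time: 14.7
ee_pos: [475.1, -87.1, 184.4]
tool_rot: [1.128, 1.26, -1.128]
ft_force: [-0.7, 1.1, -3.1]
opening: 0.15
```

jog_arm:
  increments:
    - [0, [0.01, -0.12, 0], 0]
    - [0, [0.02, -0.25, 0], 0]
    - [0, [0.04, -0.37, 0], 0]
    - [0, [0.06, -0.5, 0], 0]
    - [0, [0.07, -0.62, 0], 0]
    - [0, [0.083, -0.697, 0], 0]

```text
time: 15.2
ee_pos: [487.6, -191.2, 184.4]
tool_rot: [1.127, 1.26, -1.128]
ft_force: [-0.1, -0.7, -3.8]
opening: 0.145
```

jog_arm:
  increments:
    - [0, [0.01, -0.12, 0], 0]
    - [0, [0.02, -0.25, 0], 0]
    - [0, [0.04, -0.37, 0], 0]
    - [0, [0.06, -0.5, 0], 0]
    - [0, [0.07, -0.62, 0], 0]
    - [0, [0.08, -0.68, 0], 0]
    - [0, [0.083, -0.697, 0], 0]
    - [0, [0.083, -0.697, 0], 0]
    - [0, [0.083, -0.697, 0], 0]
    - [0, [0.083, -0.697, 0], 0]

```text
time: 16.03
ee_pos: [500.1, -293.2, 184.8]
tool_rot: [1.127, 1.261, -1.127]
ft_force: [0.6, -0.8, -3.1]
opening: 0.146
```

```bash
python3 - <<'E'
from h import *
s=r.sense();print(s['ee_pos'],s['joint_pos'],s['ft_force'],s['ft_torque'],s['opening'])
im,d=r.get_image('scene');save(cv2.resize(im[130:230,330:430],None,fx=6,fy=6,interpolation=cv2.INTER_CUBIC),'g6.png')
im,d=r.get_image('top');save(cv2.resize(im[170:250,360:480],None,fx=6,fy=6,interpolation=cv2.INTER_CUBIC),'g6t.png')
E
```

```text
[ 500.05318412 -293.15640324  184.75782348] [-6.10628599e-01  4.77508647e-01  1.63564924e+00  2.00932365e-04
  1.02897875e+00 -7.22371746e-01] [ 0.57051243 -0.78554901 -3.13064283] [ 0.02424446 -0.05082366 -0.01966134] 0.14560988238179715
```

View pics/g6.png

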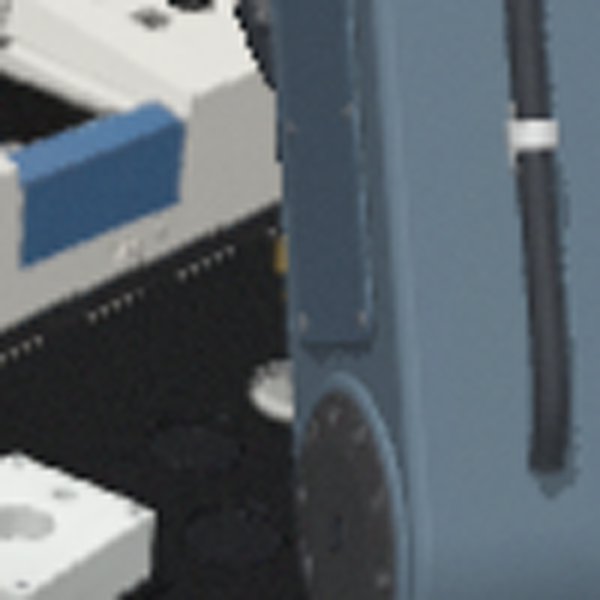

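View pics/g6t.png

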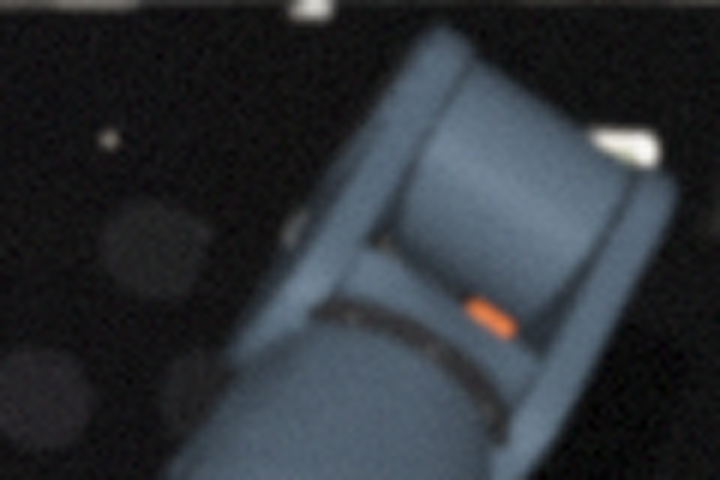

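jog_arm:
  increments:
    - [0, [0, 0, -0.04], 0]
    - [0, [0, 0, -0.12], 0]
    - [0, [0, 0, -0.2], 0]
    - [0, [0, 0, -0.28], 0]
    - [0, [0, 0, -0.34], 0]
    - [0, [0, 0, -0.38], 0]
    - [0, [0, 0, -0.4], 0]
    - [0, [0, 0, -0.42], 0]
    - [0, [0, 0, -0.43], 0]
    - [0, [0, 0, -0.43], 0]

```text
time: 16.97
ee_pos: [500.2, -294.2, 120.3]
tool_rot: [1.127, 1.259, -1.127]
ft_force: [-0.0, 0.4, -3.9]
opening: 0.143
```

jog_arm:
  increments:
    - [0, [0, 0, -0.005], 0]
    - [0, [0, 0, -0.01], 0]
    - [0, [0, 0, -0.015], 0]
    - [0, [0, 0, -0.02], 0]
    - [0, [0, 0, -0.025], 0]
    - [0, [0, 0, -0.025], 0]

```text
time: 17.47
ee_pos: [500.1, -294.1, 116.4]
tool_rot: [1.127, 1.26, -1.127]
ft_force: [0.3, 0.1, -3.5]
opening: 0.146
```

jog_arm:
  increments:
    - [0, [0, 0, -0.004], 0]
    - [0, [0, 0, -0.008], 0]
    - [0, [0, 0, -0.012], 0]
    - [0, [0, 0, -0.012], 0]
    - [0, [0, 0, -0.012], 0]

```text
time: 17.88
ee_pos: [500.1, -294.1, 114.8]
tool_rot: [1.127, 1.26, -1.127]
ft_force: [-0.5, 0.4, -2.9]
opening: 0.141
```

jog_arm:
  increments:
    - [0, [0, 0, -0.003], 0]
    - [0, [0, 0, -0.006], 0]
    - [0, [0, 0, -0.006], 0]
    - [0, [0, 0, -0.006], 0]

```text
time: 18.22
ee_pos: [500.1, -294.2, 114.0]
tool_rot: [1.127, 1.259, -1.127]
ft_force: [-1.2, -0.1, -0.7]
opening: 0.148
```

jog_arm:
  increments:
    - [0, [0, 0, -0.003], 0]
    - [0, [0, 0, -0.006], 0]
    - [0, [0, 0, -0.006], 0]

```text
time: 18.47
ee_pos: [500.1, -294.1, 112.9]
tool_rot: [1.127, 1.26, -1.127]
ft_force: [-0.4, -1.1, -1.6]
opening: 0.147
```

jog_arm:
  increments:
    - [0, [0, 0, -0.003], 0]
    - [0, [0, 0, -0.006], 0]
    - [0, [0, 0, -0.006], 0]

```text
time: 18.72
ee_pos: [500.2, -294.2, 112.2]
tool_rot: [1.127, 1.259, -1.127]
ft_force: [-1.7, -0.1, 1.4]
opening: 0.146
```

jog_arm:
  increments:
    - [0.3, [0, 0, 0], 0]
    - [0.3, [0, 0, 0], 0]
    - [0.3, [0, 0, 0], 0]
    - [0.5, [0, 0, 0], 0]
    - [0.7, [0, 0, 0], 0]
    - [0.7, [0, 0, 0], 0]

```text
time: 19.22
ee_pos: [500.1, -294.1, 112.1]
tool_rot: [1.127, 1.26, -1.127]
ft_force: [-0.0, -0.4, 0.4]
opening: 0.697
```

jog_arm:
  increments:
    - [0.7, [0, 0, 0.05], 0]
    - [0.7, [0, 0, 0.15], 0]
    - [0.7, [0, 0, 0.3], 0]
    - [0.7, [0, 0, 0.5], 0]
    - [0.7, [0, 0, 0.75], 0]
    - [0.7, [0, 0, 1], 0]
    - [0.7, [0, 0, 1], 0]

```text
time: 19.8
ee_pos: [502.1, -295.5, 270.1]
tool_rot: [1.126, 1.248, -1.124]
ft_force: [0.6, 0.1, 0.7]
opening: 0.704
```

jog_arm:
  increments:
    - [0.7, [-0.2, -0.2, 0], 0]
    - [0.7, [-0.4, -0.4, 0], 0]
    - [0.7, [-0.6, -0.6, 0], 0]
    - [0.7, [-0.8, -0.8, 0], 0]
    - [0.7, [-0.8, -1, 0], 0]
    - [0.7, [-0.8, -1, 0], 0]

```text
time: 20.3
ee_pos: [378.1, -448.5, 262.6]
tool_rot: [1.129, 1.256, -1.131]
ft_force: [2.0, -0.2, -0.1]
opening: 0.704
```

```bash
python3 - <<'E'
from h import *
s=r.sense();print(s['ee_pos'],s['ft_force'],s['opening'])
im,d=r.get_image('scene');save(cv2.resize(im[140:240,330:430],None,fx=6,fy=6,interpolation=cv2.INTER_CUBIC),'g7.png')
im,d=r.get_image('top');save(cv2.resize(im[170:250,360:480],None,fx=6,fy=6,interpolation=cv2.INTER_CUBIC),'g7t.png')
E
```

```text
[ 378.12901963 -448.51850297  262.58937966] [ 1.9708699  -0.17826634 -0.1044929 ] 0.7036623088322276
```

View pics/g7.png

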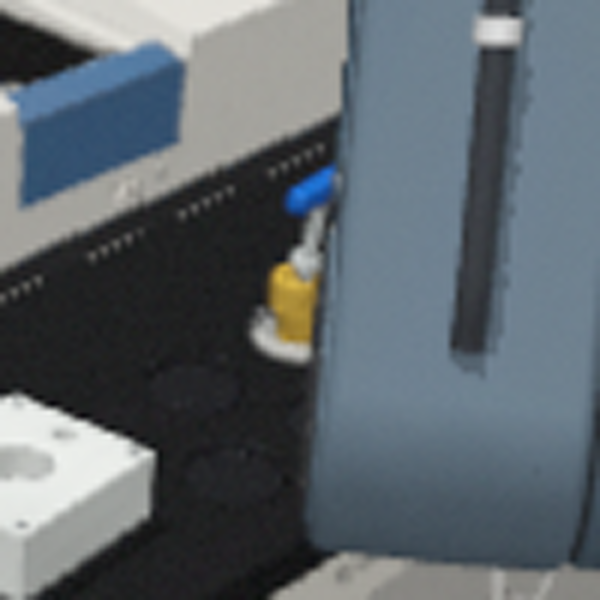

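View pics/g7t.png

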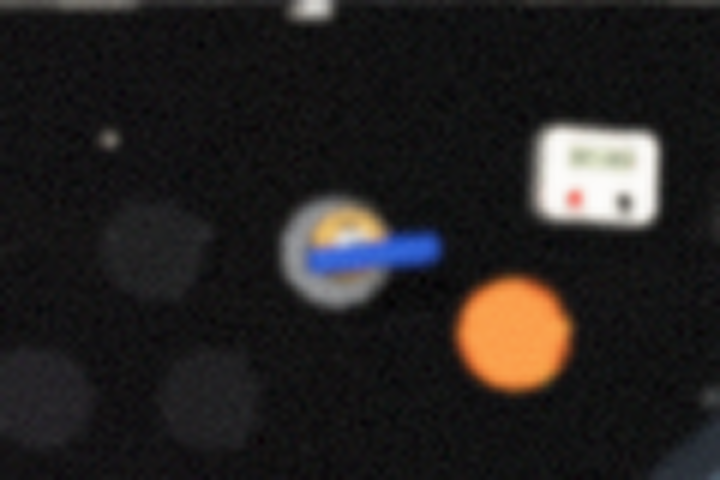

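```bash
python3 - <<'E'
from h import *
T=np.mean([r.get_image('top')[0].astype(float) for _ in range(3)],0)
def cen(w,z,y0,x0):
    ys,xs=np.nonzero(w>.2);ww=w[ys,xs];P=np.array([atz('top',x+x0,y+y0,z)[:2] for x,y in zip(xs,ys)])
    c=(P*ww[:,None]).sum(0)/ww.sum();D=P-c;l,V=np.linalg.eigh((D*ww[:,None]).T@D/ww.sum());print(c.round(1),np.sqrt(l).round(1),V[:,1].round(2),ww.sum())
s=T[195:232,400:440]
cen(np.clip((s[...,2]-s[...,0])/140,0,1),119,195,400)
cen(np.clip((s[...,0]-s[...,2])/110,0,1),46,195,400)
m=(s.max(2)>70).astype(float);m[:,18+13:]=0 if False else m[:,31:]
cen(((s.max(2)-s.min(2)<25)&(s.mean(2)>70)).astype(float),6,195,400)
save(cv2.resize(np.clip(s,0,255).astype(np.uint8),None,fx=16,fy=16,interpolation=cv2.INTER_CUBIC),'t8.png')
for P in ([500,-294,2],[500,-294,46],[500,-294,119]): print(((proj('top',P)-[400,195]+.5)*16).round())
E
```

```text
[ 491.4 -297.5] [ 4.6 20.5] [-0.12  0.99] 95.6547619047619
[ 478.6 -328.7] [ 9.5 45.5] [0.67 0.74] 86.93333333333334
[ 493.6 -286.1] [14.2 19.4] [-0.83 -0.55] 129.0
[260. 268.]
[294. 256.]
[354. 234.]
```

View pics/t8.png

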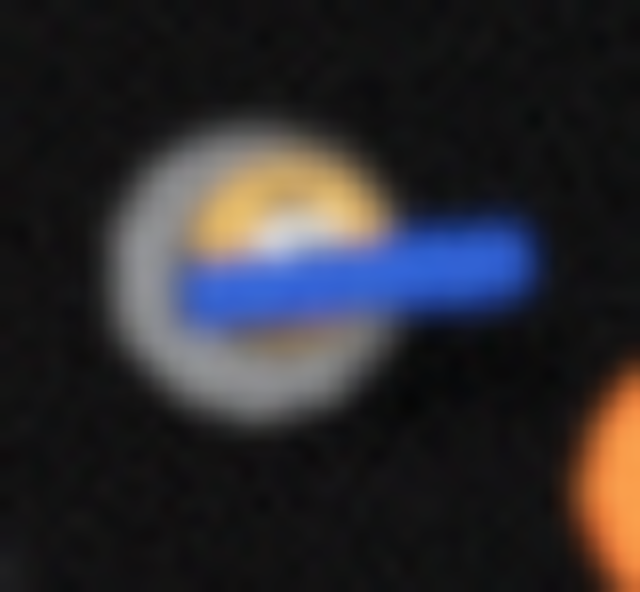

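jog_arm:
  increments:
    - [0.7, [-0.3, -0.1, 0], 0]
    - [0.7, [-0.6, -0.3, 0], 0]
    - [0.7, [-0.8, -0.5, 0], 0]
    - [0.7, [-0.9, -0.5, 0], 0]
    - [0.7, [-0.9, -0.5, 0], 0]

```text
time: 20.97
ee_pos: [241.7, -520.4, 262.2]
tool_rot: [1.128, 1.259, -1.13]
ft_force: [0.6, -0.6, -0.5]
opening: 0.703
```

```bash
python3 - <<'E'
from h import *
s=r.sense();print(s['ee_pos'],s['joint_pos'])
im,d=r.get_image('scene');save(cv2.resize(im[140:240,330:430],None,fx=6,fy=6,interpolation=cv2.INTER_CUBIC),'g8.png')
E
```

```text
[ 241.69834019 -520.43965988  262.17623773] [-1.21666119e+00  3.82274841e-01  1.57508272e+00 -1.21858952e-03
  1.18410883e+00 -1.32479413e+00]
```

View pics/g8.png

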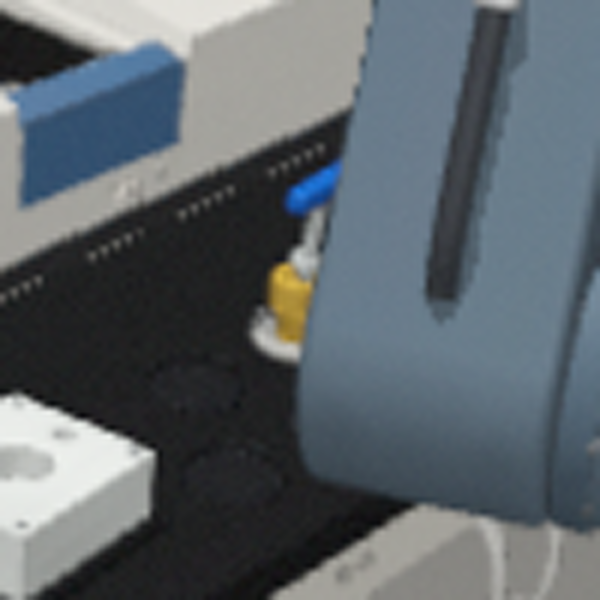

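```bash
python3 - <<'E'
from h import *
s=r.get_image('top')[0].astype(float)[195:232,400:440]
w=np.clip((s[...,2]-s[...,0])/140,0,1);ys,xs=np.nonzero(w>.2);ww=w[ys,xs]
P=np.array([atz('top',x+400,y+195,119)[:2] for x,y in zip(xs,ys)]);print((P*ww[:,None]).sum(0)/ww.sum())
print(r.sense()['time']);print(r.job_done())
E
```

```text
[ 491.34635863 -297.70948062]
21.0667
the job is handed in; nothing more can be done
None
```

I screwed the puller into the plug, drew the plug out and stood it in the clear glass dish with the puller still in it. I handed the job in at about 21 s. No verdict is reported.

**Screwing in:** The cross-pin went into the slots on the first descent, with the bar at about 0.3 rad. I turned it clockwise about 1.76 rad in all. It dropped about 3.5 mm down the thread, and the highest reading in the force checks after each move was about 8 N.

**Drawing and placing:** Drawing the plug showed about 11 N, and the scene camera then showed it hanging upright, clear of the block. The first touch in the dish was light, at about 2 N. After I released the handle, the arm pulled clear.

**Last checks:**
- **Plug in dish:** The top camera put the plug about 3 mm from the dish's centre. I saw no sign of tilt in the plug or the dish, but I did not measure it.
- **Puller lean:** It leans about 0.13 rad in the thread's play, against the 0.3 limit. The bar moved less than 0.3 mm between two looks about 0.7 s apart.
- **Bystanders:** I did not measure their positions at the end. Nothing in the force readings suggested a bump, and the arm kept well above them.
- **Not seen:** The arm hid part of the plug and the puller from the scene camera after placing. The final position therefore rests mainly on the top camera.
- **Disagreement:** The two cameras differed by about 3–4 mm on where the dish was. I aimed at the midpoint.

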